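Sort bite blocks by firmness after sterilising

TASK

Sort the three bite blocks by firmness, which only a squeeze across their teal rubber cheeks can tell. Lay the springy ones side by side on the floor of the grey tray, put every hardened one into the red discard bin, let go of them, and leave the bottle, jar and bowl alone.

Things in the scene. Friction and masses are not known exactly. Their poses are not given: they have to be found in the camera images.
- block_a_center (a point): centre (18 mm above the underside) of one of three look-alike bite blocks: 50 mm long (own x), 34 mm wide (own y), 36 mm high (own z, up), 48 to 72 g. White rigid core, I-shaped in section, with a teal grooved rubber cheek on each long side (+y and -y, 5 to 31 mm above the underside). Stands upright on the worktop. Each block may be springy or hardened; its letter does not tell which, and any number, none to all, may be hardened
- block_b_center (a point): the same point of the second block, same look and size. A springy block's cheeks give about 1 mm per newton of squeeze, each to a stop at 4 mm: pinched across y with 5 N or more it is 26 mm wide, and it springs back when let go. A hardened block hardly gives: it stays about 33 mm wide
- block_c_center (a point): the same point of the third block, same look and size. On all blocks the end faces and the top belong to the rigid core, so squeezing along x tells nothing
- tray: fixed open grey plastic instrument tray, 240 mm (own x) x 170 mm (own y) x 25 mm high, walls 4 mm, floor about 5 mm thick; origin at the centre of its underside on the worktop, z up. To the left or right of the blocks
- bin: fixed open red plastic discard bin with a yellow rim, 190 mm (own x) x 160 mm (own y) x 75 mm high, walls and floor 5 mm; the rim bead adds 6 mm outside; origin at the centre of its underside on the worktop, z up. On the other side from the tray
- spray: bystander: white disinfectant bottle with a blue cap, 60 mm across, 160 mm tall; origin at the centre of its underside
- jar: bystander: amber glass jar with a black lid, 64 mm across, 80 mm tall; origin at the centre of its underside
- bowl: bystander: steel bowl, 100 mm across the rim, 40 mm tall; origin at the centre of its underside
Not all that is in view belongs to the job. What is shaped like the part that bears block_c_center but green or orange is not meant.

How it is judged:
By the outcome, as a careful person would: the job done as asked, in the order asked, and still so for the second after the job is handed in, with the robot touching nothing.
It also fails if it takes over 72 s, if anything falls off the work surface, if the arm or the gripper's body presses on something with over 40 N, if the wrist force passes 120 N, or if a joint passes its speed limit or range.

ROBOT

A 6-joint arm with a two-finger parallel gripper is mounted at the origin on the work surface. World frame = base frame: x ahead of the robot, y to its left, z up, the work surface at z = 0. Lengths are in m, angles in degrees, forces in N, time in s.
With the tool pointing down it reaches from about 0.35 to 0.925 m from the base axis. Payload 6.4 kg.
Tool frame: the origin (TCP) lies midway between the tips of the shut fingers; the grasp point (between the pads) lies 19 mm behind it; z points along the fingers, y is the direction in which the jaws open and shut (so a half turn about z gives the same grasp; the last joint's range is limited). The gripper opens to 94 mm and grips with 3 to 60 N. Pads are 16 mm wide; open, the fingers measure 119 mm over their backs; the gripper's body (75 mm by 177 mm) begins 78 mm behind the grasp point.
Start: joints at [-9.975, 14.043, 89.255, -0, 76.702, -9.975], TCP at [0.65, 0, 0.205] pointing down, gripper open.
Joint ranges: [-179.41, 179.41], [-58.25, 129.5], [7.25, 145.43], [-54.29, 234.29], [11.92, 165.04], [-157.13, 157.13]. Speed limits (degrees/s): [147.25, 147.25, 180, 180, 180, 180].

INTERFACE

Orientations are given as [roll, pitch, yaw] about the fixed x, y, z axes, in that order (R = Rz(yaw) Ry(pitch) Rx(roll)).
In Python, from station import telemetry, camera, camera_params, workorder gives the robot as it stands.
- The arm moves only by the tool jog_arm, never from a script. Its argument "commands" is a list that holds one entry, the list of rows, each a list of 5 numbers: the shift along the tool's x, y, z in m, then the turn about the tool's z in rad, then the finger opening in m, from 0 to 0.094. A call has 1 to 12 rows; each row is the pose to reach, as a shift and turn from the pose commanded when the call began, along the tool's axes at that moment; what a row does not reach only later rows make up. A row lasts 1/8 s, in which the tool goes at most 62.5 mm and 10.7 degrees, less where a joint would pass 70% of its speed; a pose out of reach is approached as far as the arm can. A call with a gripper value outside its range is refused whole. The fingers move at their own pace and stop on an object; "force" is the grip in N (left out, the last holds). Time passes only in rows, so rows that repeat a pose let the fingers close. It gives the time, the measured TCP pose, the force and the opening at its end, in the units of the state.
- telemetry.read_state(): the state, without advancing time (a new reading comes with each control period).
- camera(name): name is "scene" or "side" or "wrist"; returns the picture (384x512x3 uint8, red, green, blue); there is no depth.
- camera_params(name): a dict with "K" (3x3 intrinsics, pixels), "k1" (the pictures are not rectified: a ray, as slopes to the right and down, at radius r is drawn at 1 + k1 r^2 times it, then the intrinsics apply), "R" (3x3) and "t" (3): a world point X has camera coordinates R X + t. Camera axes: x right, y down, z forward; pixel columns grow to the right and rows downward; lengths in m; the calibration is good to about 2 mm. A picture is of the moment at which its call begins: read the wrist's pose just before it. camera_params takes no time and is no camera call; for the wrist camera it gives the pose at the moment of the call.
- workorder.close_job(): hands the job in, once; it reports no verdict.
The state is a dict: "clock": time; "joint_positions": joint angles; "dq": joint speeds; "effort": joint torques, N m; "position": TCP position; "tcp_rot": TCP orientation; "contact_force": force on the tool from outside, world axes, zero at the start; "ft_torque": the same for the moment, N m; "width": finger opening in m.
Only numpy, scipy, OpenCV 4.12 (cv2) and the standard library are available. Lean on these libraries where they do the work, as an engineer would, in place of code of your own. Each camera call takes 0.05 s, during which the arm holds its last target.

## Working session

There is one attempt and no reset: what is moved stays moved. The work goes in short steps, Python scripts to look and compute and a tool call to move; the robot and the scene stay as the last step left them, time stands still between calls to the robot, and variables do not carry over. Pictures are saved under pics/ and viewed, and the job is handed in when it is done.

Besides the shell and the picture viewer there is one more tool, called after "Emit:" as a command line: name --argument value ..., lists and objects as JSON in quotes. jog_arm: Moves the arm, as the interface text tells. Its arguments: {"type":"object","properties":{"commands":{"type":"array","items":{"type":"array","items":{"type":"array","items":{"type":"number"}}}},"force":{"type":"number"}},"required":["commands"]}

```bash
ls; mkdir -p pics; python3 - <<'E'
from station import telemetry, camera, camera_params
import cv2
print(telemetry.read_state())
for n in ["scene","side","wrist"]:
    p=camera_params(n); print(n,p)
    im=camera(n); cv2.imwrite(f"pics/{n}0.png",cv2.cvtColor(im,cv2.COLOR_RGB2BGR))
E
```

```text
pics
{'clock': 0.0, 'joint_positions': array([-9.97536532e+00,  1.40830031e+01,  8.93228789e+01,  1.00407480e-03,
        7.67028240e+01, -9.97539140e+00]), 'dq': array([-0.04134792,  0.03552299, -0.04448286, -0.08799516,  0.15157297,
        0.00068896]), 'effort': array([ 8.38778797e-04, -4.15839279e+01, -3.14599335e+01,  6.84806099e-02,
        3.33599187e-02, -1.41738678e-04]), 'position': array([6.49407665e-01, 1.13012066e-04, 2.04376899e-01]), 'tcp_rot': array([-1.79893107e+02, -1.97925427e-02,  8.99997758e+01]), 'contact_force': array([ 0.12077888,  0.15541125, -0.10262678]), 'ft_torque': array([ 0.00048997,  0.03983065, -0.00030748]), 'width': 0.09426333114569022}
scene {'K': array([[467.81614325,   0.        , 262.00029401],
       [  0.        , 467.81614325, 197.00229501],
       [  0.        ,   0.        ,   1.        ]]), 'k1': 0.042245140245171925, 'R': array([[ 0.81531594,  0.57863774, -0.02093544],
       [ 0.31610954, -0.47511753, -0.82118091],
       [-0.48511306,  0.66290399, -0.5702838 ]]), 't': array([-0.48939312, -0.14428587,  1.45380712])}
side {'K': array([[495.35298349,   0.        , 252.7422154 ],
       [  0.        , 495.35298349, 194.32063042],
       [  0.        ,   0.        ,   1.        ]]), 'k1': -0.03249920696616274, 'R': array([[ 0.98425855, -0.17610144,  0.01494597],
       [-0.08610337, -0.55165587, -0.82961558],
       [ 0.15434153,  0.81526933, -0.55813494]]), 't': array([-0.60236621,  0.09850541,  1.28381343])}
wrist {'K': array([[273.18897161,   0.        , 259.70513935],
       [  0.        , 273.18897161, 192.04740923],
       [  0.        ,   0.        ,   1.        ]]), 'k1': 0.012606881177034205, 'R': array([[ 9.99996932e-01,  7.59645114e-04, -2.35780047e-03],
       [ 1.31390410e-03, -9.69551797e-01,  2.44882801e-01],
       [-2.09998566e-03, -2.44885148e-01, -9.69549821e-01]]), 't': array([-0.64940667, -0.02543002,  0.39103519])}
```

View pics/scene0.png

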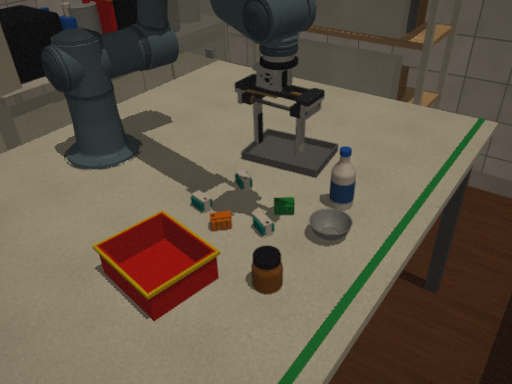

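View pics/side0.png

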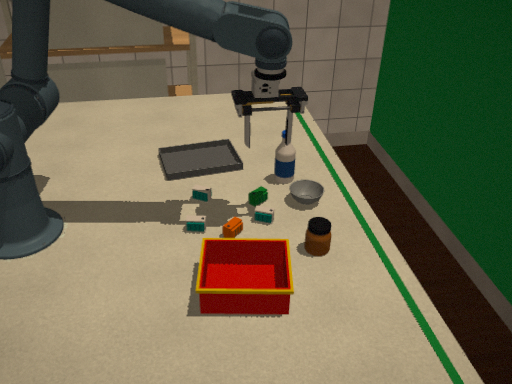

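View pics/wrist0.png

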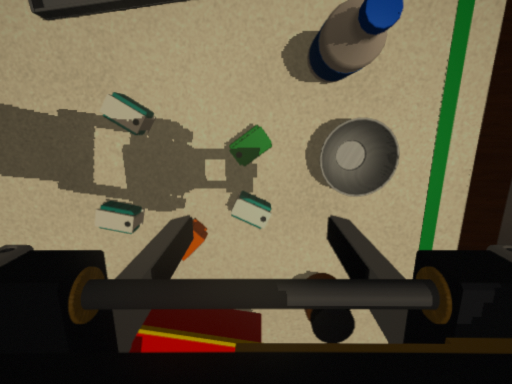

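```bash
cat > h.py <<'E'
import numpy as np, cv2
from station import telemetry, camera, camera_params
from scipy.optimize import least_squares
def proj(p,X):
    X=np.atleast_2d(X); c=X@np.array(p["R"]).T+p["t"]; s=c[:,:2]/c[:,2:]; r2=(s**2).sum(1,keepdims=True)
    s=s*(1+p["k1"]*r2); return s@np.array(p["K"])[:2,:2].T+np.array(p["K"])[:2,2]
def ray(p,uv):
    s0=(np.array(uv,float)-p["K"][:2,2])/[p["K"][0,0],p["K"][1,1]]; s=s0.copy()
    for _ in range(20): s=s0/(1+p["k1"]*(s@s))
    d=p["R"].T@np.array([s[0],s[1],1]); o=-p["R"].T@p["t"]; return o,d/np.linalg.norm(d)
def onz(p,uv,z):
    o,d=ray(p,uv); return o+d*(z-o[2])/d[2]
def tri(obs):
    A=np.zeros((3,3));b=np.zeros(3)
    for p,uv in obs:
        o,d=ray(p,uv);M=np.eye(3)-np.outer(d,d);A+=M;b+=M@o
    X=np.linalg.solve(A,b); return X,[np.round(proj(p,X)[0]-uv,1) for p,uv in obs]
E
python3 - <<'E'
import cv2,pickle
from h import *
pickle.dump({n:camera_params(n) for n in ["scene","side","wrist"]},open("p0.pkl","wb"))
for n,(x0,y0,x1,y1) in {"scene":(180,160,310,245),"side":(170,175,290,245),"wrist":(85,80,285,240)}.items():
    im=cv2.imread(f"pics/{n}0.png")[y0:y1,x0:x1]
    s=min(800/(x1-x0),600/(y1-y0)); s=int(s)
    im=cv2.resize(im,None,fx=s,fy=s,interpolation=cv2.INTER_CUBIC)
    im=cv2.convertScaleAbs(im,alpha=1.2)
    for g in range(0,x1-x0,10): cv2.putText(im,str(x0+g),(g*s,8),0,.3,(0,0,255)); cv2.line(im,(g*s,10),(g*s,14),(0,0,255))
    for g in range(0,y1-y0,10): cv2.putText(im,str(y0+g),(0,g*s+4),0,.3,(0,0,255))
    print(n,s,im.shape); cv2.imwrite(f"pics/{n}0c.png",im)
E
```

```text
scene 6 (510, 780, 3)
side 6 (420, 720, 3)
wrist 3 (480, 600, 3)
```

View pics/wrist0c.png

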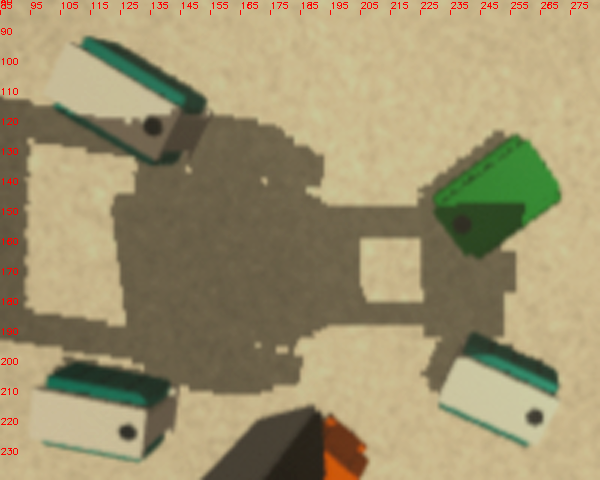

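View pics/scene0c.png

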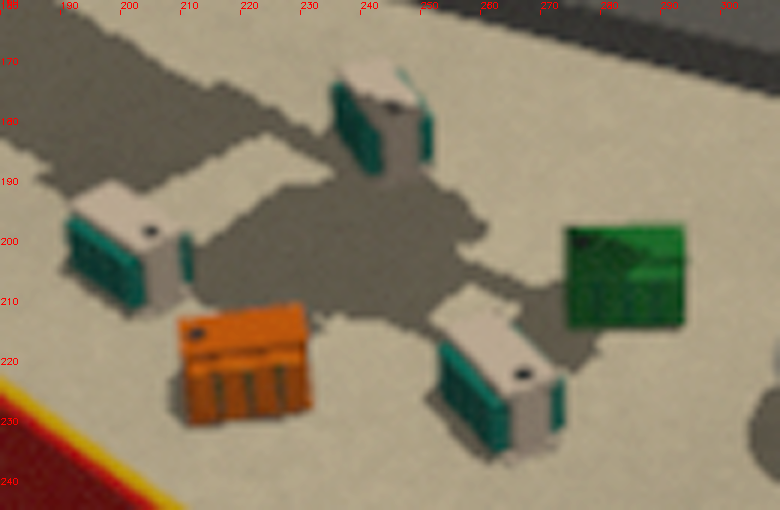

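View pics/side0c.png

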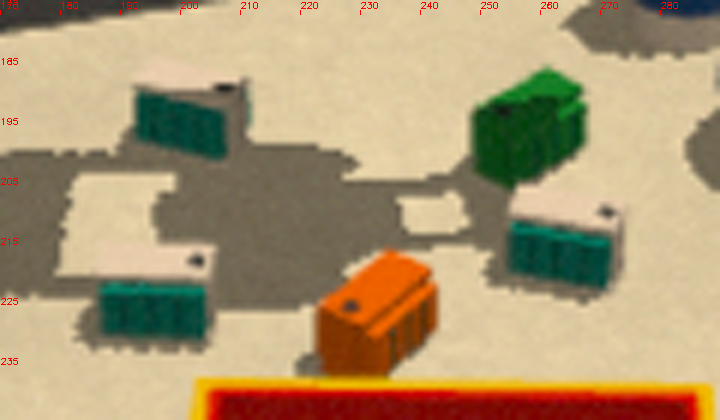

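```bash
python3 - <<'E'
import pickle
from h import *
P=pickle.load(open("p0.pkl","rb"))
W,S,D=P["wrist"],P["scene"],P["side"]
d=[[(135.7,122),(245.7,177.8),(207.3,189.7)],[(127.3,224),(205,198.5),(202.7,218.3)],[(263.3,219),(267.3,222.3),(271.2,210.3)]]
ends=[[(105.7,104),(141.7,124)],[(99.3,218),(133.3,223.7)],[(236.7,206.7),(266,220)]]
for i in range(3):
    X,r=tri(list(zip([W,S,D],d[i]))); print("dot",i+1,X.round(4),r)
    a=onz(W,ends[i][0],.036);b=onz(W,ends[i][1],.036);v=b-a
    print("  mid",((a+b)/2).round(4),"len",np.linalg.norm(v).round(4),"yaw",np.degrees(np.arctan2(v[1],v[0])).round(1))
# tray / bin
for uv in [(242,153),(276,133),(338,149),(312,170)]: print("tray rim scene",uv,onz(S,uv,.025).round(3))
for uv in [(159,157),(237,142),(242,167),(167,177)]: print("tray rim side",uv,onz(D,uv,.025 ).round(3))
for uv in [(96,250),(161,217),(218,256),(151,296)]: print("bin scene",uv,onz(S,uv,.075).round(3))
for uv in [(203,241),(290,241),(292,291),(199,290)]: print("bin side",uv,onz(D,uv,.075).round(3))
for n,uv in dict(spray=(344,205),jar=(266,289),bowl=(330,236)).items(): print(n,onz(S,uv,0).round(3))
E
```

```text
dot 1 [0.4953 0.0732 0.0343] [array([-0.8, -0.6]), array([-0.3,  0.1]), array([0.4, 0. ])]
  mid [0.4836 0.0817 0.036 ] len 0.047 yaw -29.7
dot 2 [ 0.4696 -0.0608  0.0354] [array([-0.7, -0.3]), array([-0.2,  0.1]), array([ 0.4, -0. ])]
  mid [ 0.4567 -0.0566  0.036 ] len 0.0452 yaw -10.4
dot 3 [ 0.6534 -0.0534  0.0354] [array([-0.8, -0.4]), array([-0.2,  0.1]), array([ 0.6, -0.1])]
  mid [ 0.6386 -0.0458  0.036 ] len 0.0434 yaw -25.5
tray rim scene (242, 153) [0.396 0.188 0.025]
tray rim scene (276, 133) [0.408 0.348 0.025]
tray rim scene (338, 149) [0.618 0.362 0.025]
tray rim scene (312, 170) [0.615 0.218 0.025]
tray rim side (159, 157) [0.363 0.299 0.025]
tray rim side (237, 142) [0.623 0.362 0.025]
tray rim side (242, 167) [0.613 0.198 0.025]
tray rim side (167, 177) [0.384 0.174 0.025]
bin scene (96, 250) [ 0.447 -0.362  0.075]
bin scene (161, 217) [ 0.476 -0.21   0.075]
bin scene (218, 256) [ 0.664 -0.238  0.075]
bin scene (151, 296) [ 0.632 -0.388  0.075]
bin side (203, 241) [ 0.458 -0.202  0.075]
bin side (290, 241) [ 0.657 -0.234  0.075]
bin side (292, 291) [ 0.623 -0.392  0.075]
bin side (199, 290) [ 0.434 -0.359  0.075]
spray [0.748 0.151 0.   ]
jar [ 0.752 -0.199 -0.   ]
bowl [0.778 0.023 0.   ]
```

```bash
python3 - <<'E'
import cv2
a=cv2.imread("pics/scene0.png");b=cv2.imread("pics/side0.png")
for n,im,(x0,y0,x1,y1) in [("tray_sc",a,(235,125,345,175)),("bin_si",b,(190,230,300,320)),("tray_si",b,(150,130,260,185))]:
    cv2.imwrite(f"pics/{n}.png",cv2.convertScaleAbs(cv2.resize(im[y0:y1,x0:x1],None,fx=6,fy=6,interpolation=cv2.INTER_CUBIC),alpha=1.5))
E
```

```text
(no output)
```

View pics/tray_sc.png

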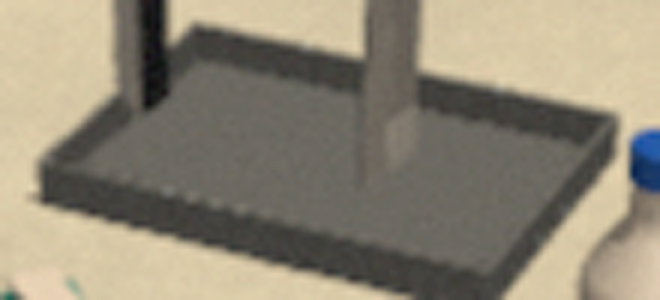

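View pics/tray_si.png

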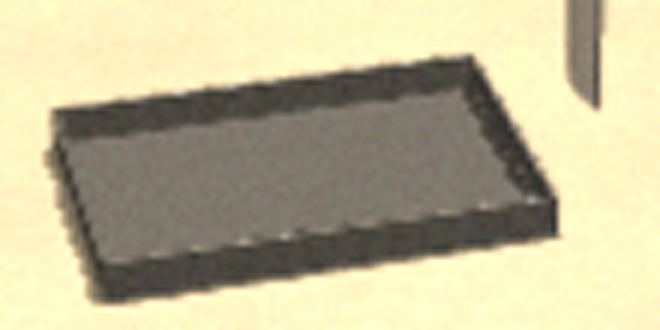

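View pics/bin_si.png

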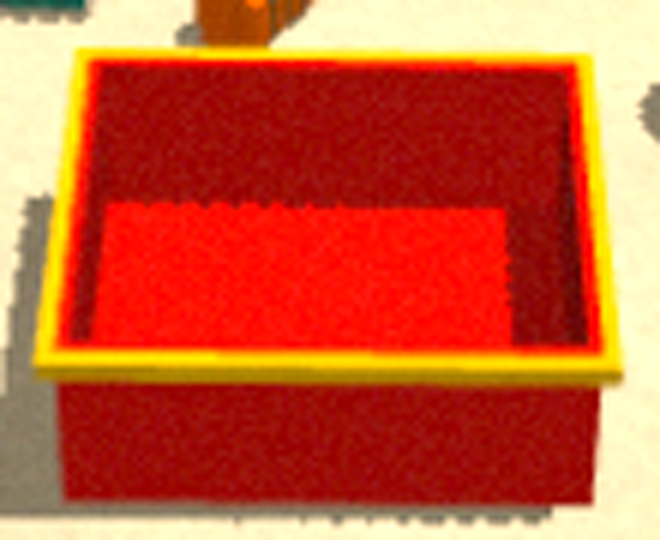

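```bash
python3 - <<'E'
import pickle
from h import *
P=pickle.load(open("p0.pkl","rb")); S,D=P["scene"],P["side"]
def fit(sx,sy,z,sc,si,x0):
    # corner order nl,fl,fr,nr (near = -y)
    L=np.array([[-sx,-sy],[-sx,sy],[sx,sy],[sx,-sy]])/2
    def pts(q):
        c,s=np.cos(q[2]),np.sin(q[2]); return np.c_[L@np.array([[c,s],[-s,c]])+q[:2],np.full(4,q[3])]
    f=lambda q:np.r_[(proj(S,pts(q))-sc).ravel(),(proj(D,pts(q))-si).ravel()]
    r=least_squares(f,x0+[z]); print(r.x.round(4),np.degrees(r.x[2]).round(1),"rms",np.sqrt((r.fun**2).mean()).round(2)); print(pts(r.x).round(3))
fit(.24,.17,.025,np.array([(242.2,151.7),(267.5,129.2),(337.5,145),(317.5,170.3)]),np.array([(166.7,174.2),(159.2,148.7),(228.3,140),(242.5,163.3)]),[.5,.27,0])
fit(.202,.172,.075,np.array([(151,296),(218,256),(161,217),(96,250)])[[3,2,1,0]],np.array([(196,292),(203,239),(289,239),(293.5,292.5)]),[.55,-.3,0])
E
```

```text
[0.4913 0.3024 0.1317 0.0164] 7.5 rms 0.53
[[0.384 0.202 0.016]
 [0.361 0.371 0.016]
 [0.599 0.402 0.016]
 [0.621 0.234 0.016]]
[ 0.5427 -0.2878 -0.1649  0.0646] -9.4 rms 2.07
[[ 0.429 -0.356  0.065]
 [ 0.457 -0.186  0.065]
 [ 0.656 -0.22   0.065]
 [ 0.628 -0.389  0.065]]
```

```bash
python3 - <<'E'
import pickle
from h import *
P=pickle.load(open("p0.pkl","rb"))
print("green",onz(P["wrist"],(247,150),.036).round(3),"orange top scene",onz(P["scene"],(220,213),.036).round(3),onz(P["side"],(233,222),.036).round(3))
B=[(.4836,.0817,-29.7),(.4567,-.0566,-10.4),(.6386,-.0458,-25.5)]
tiles=[]
for n,(x0,y0,x1,y1) in {"scene":(180,160,310,245),"side":(170,175,290,245),"wrist":(85,80,285,240)}.items():
    im=cv2.imread(f"pics/{n}0.png")[y0:y1,x0:x1]; s=4 if n=="wrist" else 6
    im=cv2.convertScaleAbs(cv2.resize(im,None,fx=s,fy=s,interpolation=cv2.INTER_CUBIC),alpha=1.2)
    for x,y,a in B:
        a=np.radians(a);R=np.array([[np.cos(a),-np.sin(a)],[np.sin(a),np.cos(a)]])
        c=np.array([[-1,-1],[1,-1],[1,1],[-1,1]])*[.025,.017]@R.T+[x,y]
        for z in (0,.036):
            q=(proj(P[n],np.c_[c,np.full(4,z)])-[x0,y0]+.5)*s
            cv2.polylines(im,[q.round().astype(int)],True,(255,0,255) if z else (0,0,255),1)
    cv2.imwrite(f"pics/ov_{n}.png",im)
E
```

```text
green [0.634 0.038 0.036] orange top scene [ 0.54  -0.087  0.036] [ 0.544 -0.09   0.036]
```

View pics/ov_wrist.png

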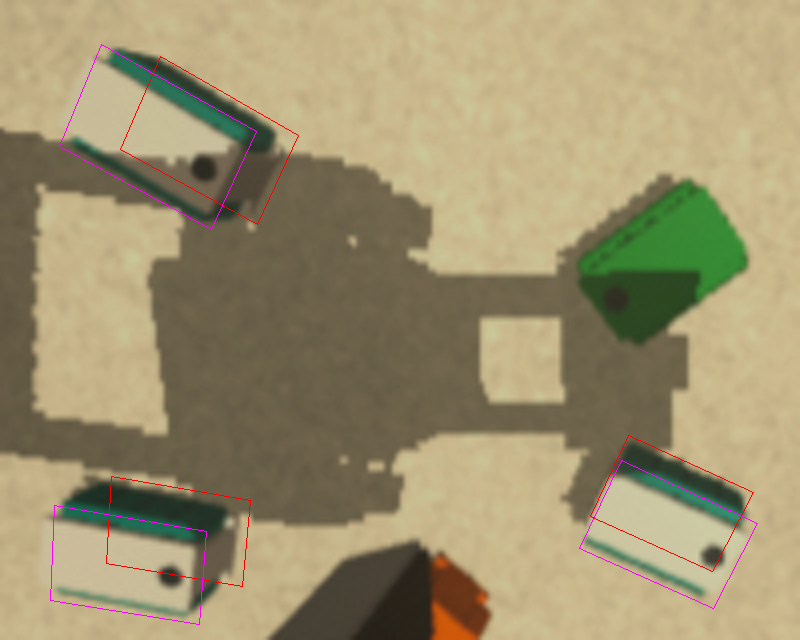

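View pics/ov_scene.png

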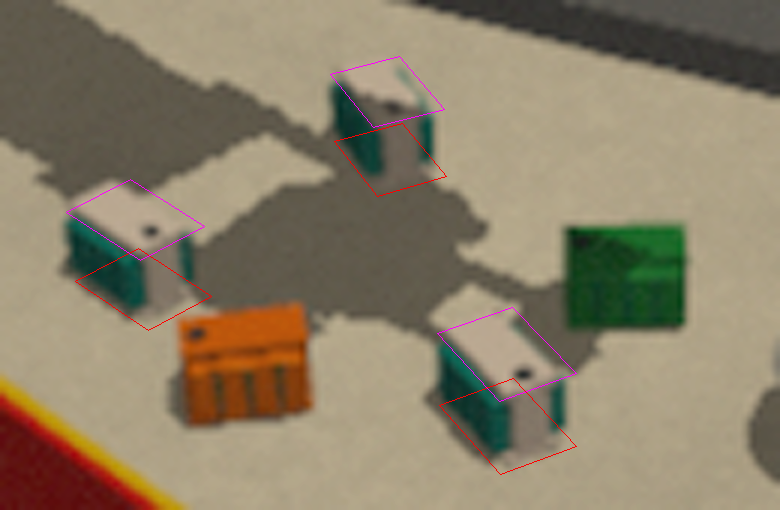

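View pics/ov_side.png

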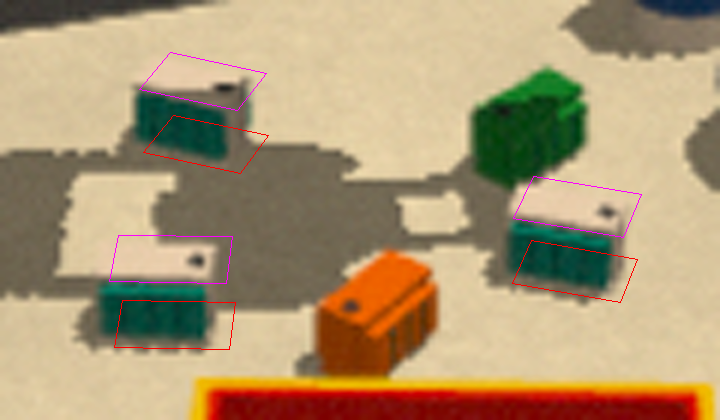

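Emit:
jog_arm --commands '[[[-0.0575,-0.195,0.085,-1.389,0.07],[-0.0575,-0.195,0.085,-1.389,0.07],[-0.0575,-0.195,0.085,-1.389,0.07],[-0.0575,-0.195,0.085,-1.389,0.07],[-0.0575,-0.195,0.085,-1.389,0.07],[-0.0575,-0.195,0.085,-1.389,0.07],[-0.0575,-0.195,0.085,-1.389,0.07],[-0.0575,-0.195,0.085,-1.389,0.07],[-0.0575,-0.195,0.085,-1.389,0.07],[-0.0575,-0.195,0.085,-1.389,0.07],[-0.0575,-0.195,0.085,-1.389,0.07]]]' --force 10

```text
clock: 1.52
position: [0.455, -0.0575, 0.1204]
tcp_rot: [180.0, -0.0, 169.6]
contact_force: [-0.1, -0.5, -0.4]
width: 0.0699
```

```bash
cat > look.py <<'E'
import sys,pickle
from h import *
s=telemetry.read_state(); p=camera_params("wrist"); im=camera("wrist")
print(s["clock"],s["position"].round(4),s["tcp_rot"].round(1),s["width"].round(4),s["contact_force"].round(1),s["joint_positions"].round(0))
n=sys.argv[1]; cv2.imwrite(f"pics/{n}_raw.png",cv2.cvtColor(im,cv2.COLOR_RGB2BGR)); pickle.dump((p,s),open(f"{n}.pkl","wb"))
o=cv2.cvtColor(im,cv2.COLOR_RGB2BGR)
tp=s["position"]
for dz in (0,): 
    pass
q=proj(p,[tp[0],tp[1],.036])[0]; cv2.drawMarker(o,tuple(q.round().astype(int)),(255,0,255),0,8,1)
o=cv2.resize(o,None,fx=1.5,fy=1.5,interpolation=cv2.INTER_CUBIC); cv2.imwrite(f"pics/{n}.png",o); print("tcp axis at z=.036 px",q.round(1))
E
python3 look.py b2h
```

```text
Traceback (most recent call last):
  File "look.py", line 4, in <module>
    print(s["clock"],s["position"].round(4),s["tcp_rot"].round(1),s["width"].round(4),s["contact_force"].round(1),s["joint_positions"].round(0))
                                                                  ^^^^^^^^^^^^^^^^
AttributeError: 'float' object has no attribute 'round'
```

```bash
sed -i 's/s\["width"\].round(4)/round(s["width"],4)/' look.py; python3 look.py b2h
```

```text
1.575 [ 0.455  -0.0575  0.1204] [180.   -0.  169.6] 0.0699 [-1.4  0.2  1.7] [ -21.   -7.  121.    0.   66. -101.]
tcp axis at z=.036 px [259. 196.]
```

View pics/b2h.png

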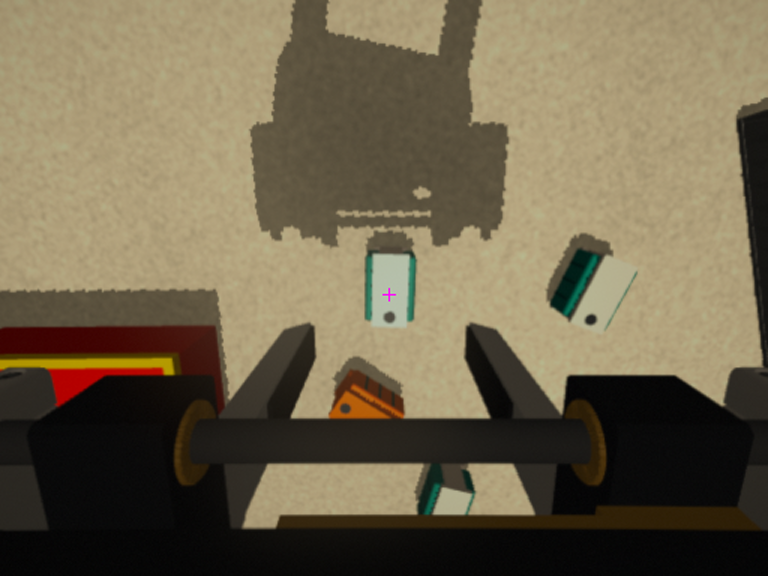

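Emit:
jog_arm --commands '[[[0.003,0,0.05,0,0.07],[0.003,0,0.09,0,0.07],[0.003,0,0.11,0,0.07],[0.003,0,0.115,0,0.07],[0.003,0,0.115,0,0.01],[0.003,0,0.115,0,0.01],[0.003,0,0.115,0,0.01],[0.003,0,0.115,0,0.01],[0.003,0,0.115,0,0.01],[0.003,0,0.115,0,0.01],[0.003,0,0.115,0,0.01],[0.003,0,0.115,0,0.01]]]' --force 10

```text
clock: 3.12
position: [0.4525, -0.0571, 0.006]
tcp_rot: [-180.0, 0.0, 169.6]
contact_force: [-0.4, 0.6, 5.6]
width: 0.0261
```

```bash
python3 look.py b2g
```

```text
3.125 [ 0.4525 -0.0571  0.006 ] [-180.     0.   169.6] 0.0261 [-0.4  0.6  5.6] [ -21.    5.  123.    0.   52. -101.]
tcp axis at z=.036 px [258.5 245.9]
```

View pics/b2g.png

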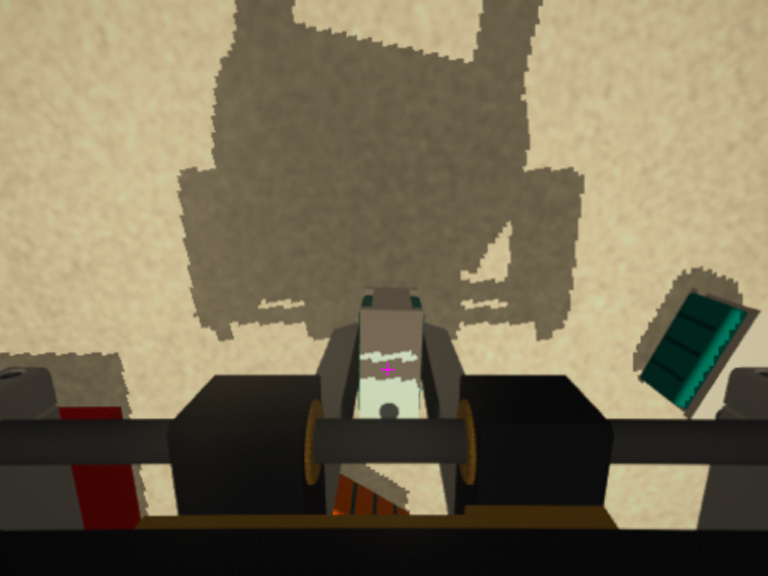

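Emit:
jog_arm --commands '[[[0,0,-0.03,0,0.01],[0,0,-0.08,0,0.01],[0.0835,0.3415,-0.08,1.258,0.01],[0.0835,0.3415,-0.08,1.258,0.01],[0.0835,0.3415,-0.08,1.258,0.01],[0.0835,0.3415,-0.08,1.258,0.01],[0.0835,0.3415,-0.08,1.258,0.01],[0.0835,0.3415,-0.08,1.258,0.01],[0.0835,0.3415,-0.08,1.258,0.01],[0.0835,0.3415,-0.08,1.258,0.01],[0.0835,0.3415,-0.08,1.258,0.01],[0.0835,0.3415,-0.08,1.258,0.01]]]'

```text
clock: 4.68
position: [0.4315, 0.2936, 0.0851]
tcp_rot: [-180.0, 0.0, 97.6]
contact_force: [-0.4, 0.4, 0.4]
width: 0.0262
```

```bash
python3 look.py b2t
```

```text
4.675 [0.4315 0.2936 0.0851] [-180.     0.    97.6] 0.0262 [-0.4  0.4  0.4] [ 22.   5. 113.  -0.  62.  14.]
tcp axis at z=.036 px [259.2 207.3]
```

View pics/b2t.png

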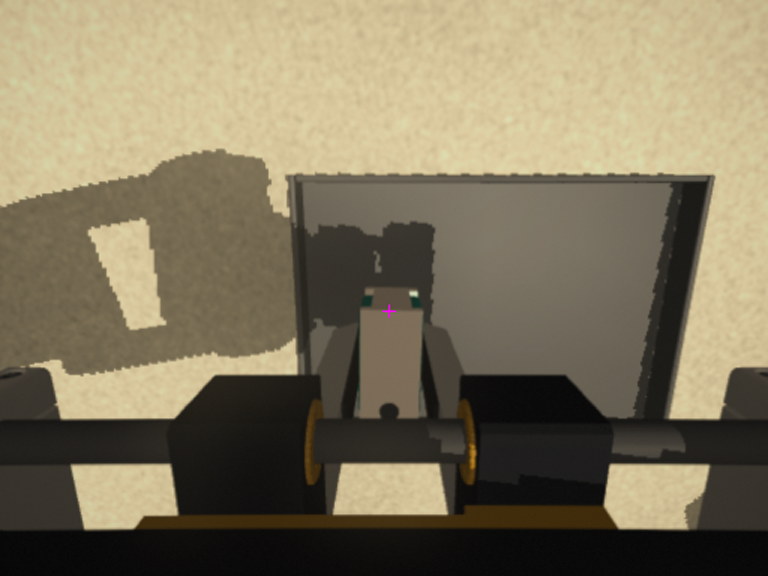

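```bash
python3 - <<'E'
import pickle
from h import *
p,s=pickle.load(open("b2t.pkl","rb")); P=pickle.load(open("p0.pkl","rb"))["side"]
fl=onz(p,(291/1.5,177/1.5),.025);fr=onz(p,(713/1.5,177/1.5),.025);rr=onz(p,(672/1.5,415/1.5),.025)
print(fl,fr,rr,np.linalg.norm(fr-fl),np.degrees(np.arctan2(*(fr-fl)[[1,0]])))
u=(fr-fl)/np.linalg.norm(fr-fl); n=np.array([u[1],-u[0],0]); print("centre",fl+u*.12+n*.085)
# floor height: inner far-left floor corner? rim height from two views
for z in (.02,.025,.03): print(z,np.linalg.norm(onz(p,(713/1.5,118),z)-onz(p,(291/1.5,118),z)))
print("tri far right rim",tri([(p,(713/1.5,118)),(P,(228.3,140))])[0],"far left",tri([(p,(291/1.5,118)),(P,(159.2,148.7))])[0])
E
```

```text
[0.36687503 0.36108925 0.025     ] [0.60112462 0.3919645  0.025     ] [0.62314646 0.24468361 0.025     ] 0.2362755780297755 7.508583583206981
centre [0.49695342 0.29249907 0.025     ]
0.02 0.2412103541913212
0.025 0.2362755780297755
0.03 0.23134080186822967
tri far right rim [0.59969467 0.3914229  0.02156136] far left [0.36520813 0.36109661 0.02098622]
```

Emit:
jog_arm --commands '[[[0,0,0.04,0,0.01],[0,0,0.06,0,0.01],[0,0,0.07,0,0.01],[0,0,0.073,0,0.01],[0,0,0.073,0,0.01],[0,0,0.073,0,0.01]]]'

```text
clock: 5.48
position: [0.4324, 0.2943, 0.0134]
tcp_rot: [179.9, -0.0, 97.5]
contact_force: [0.4, 0.3, -0.8]
width: 0.0258
```

Emit:
jog_arm --commands '[[[0,0,0.001,0,0.01],[0,0,0.002,0,0.01],[0,0,0.002,0,0.01]]]'

```text
clock: 5.85
position: [0.4316, 0.294, 0.0104]
tcp_rot: [-180.0, 0.0, 97.5]
contact_force: [0.2, 0.1, -0.6]
width: 0.0263
```

Emit:
jog_arm --commands '[[[0,0,0,0,0.046],[0,0,0,0,0.046],[0,0,0,0,0.046],[0,0,-0.03,0,0.046],[0,0,-0.08,0,0.046],[-0.2167,0.0214,-0.11,-0.9215,0.07],[-0.2167,0.0214,-0.11,-0.9215,0.07],[-0.2167,0.0214,-0.11,-0.9215,0.07],[-0.2167,0.0214,-0.11,-0.9215,0.07],[-0.2167,0.0214,-0.11,-0.9215,0.07],[-0.2167,0.0214,-0.11,-0.9215,0.07],[-0.2167,0.0214,-0.11,-0.9215,0.07]]]'

```text
clock: 7.35
position: [0.4812, 0.0818, 0.1205]
tcp_rot: [180.0, 0.0, 150.2]
contact_force: [0.4, 0.0, 0.5]
width: 0.0696
```

```bash
python3 look.py b1h
```

```text
7.35 [0.4812 0.0818 0.1205] [180.    0.  150.2] 0.0696 [0.4 0.  0.5] [ -4.  -2. 116.   0.  66. -64.]
tcp axis at z=.036 px [258.9 196.2]
```

View pics/b1h.png

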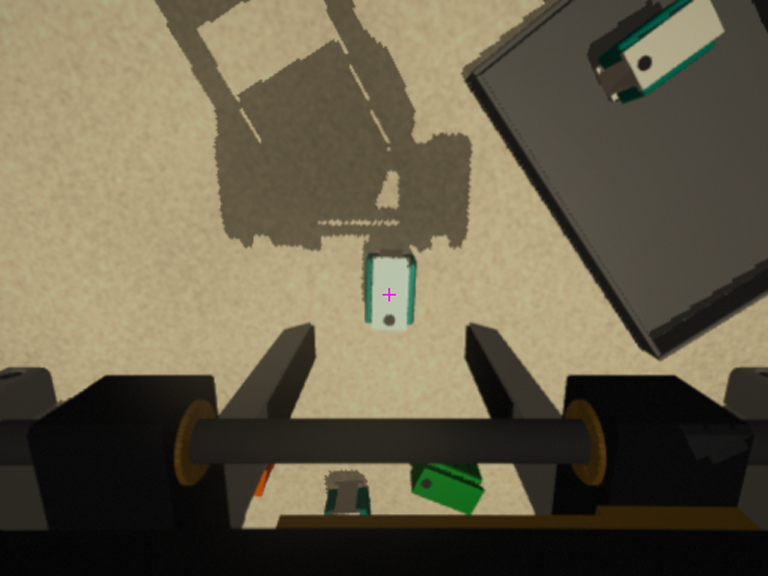

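Emit:
jog_arm --commands '[[[0.001,0,0.05,0.017,0.07],[0.001,0,0.09,0.017,0.07],[0.001,0,0.11,0.017,0.07],[0.001,0,0.114,0.017,0.07],[0.001,0,0.114,0.017,0.01],[0.001,0,0.114,0.017,0.01],[0.001,0,0.114,0.017,0.01],[0.001,0,0.114,0.017,0.01],[0.001,0,0.114,0.017,0.01],[0.001,0,0.114,0.017,0.01],[0.001,0,0.114,0.017,0.01],[0.001,0,0.114,0.017,0.01]]]' --force 10

```text
clock: 8.9
position: [0.4808, 0.0824, 0.0069]
tcp_rot: [180.0, 0.0, 149.3]
contact_force: [-1.1, 0.3, 5.3]
width: 0.033
```

Emit:
jog_arm --commands '[[[0,0,-0.05,0,0.01],[0,0,-0.11,0,0.01],[0,0,-0.13,0,0.01],[-0.206,-0.3028,-0.13,-0.372,0.01],[-0.206,-0.3028,-0.13,-0.372,0.01],[-0.206,-0.3028,-0.13,-0.372,0.01],[-0.206,-0.3028,-0.13,-0.372,0.01],[-0.206,-0.3028,-0.13,-0.372,0.01],[-0.206,-0.3028,-0.13,-0.372,0.01],[-0.206,-0.3028,-0.13,-0.372,0.01],[-0.206,-0.3028,-0.13,-0.372,0.01],[-0.206,-0.3028,-0.13,-0.372,0.01]]]'

```text
clock: 10.4
position: [0.5029, -0.2813, 0.1359]
tcp_rot: [180.0, -0.1, 170.7]
contact_force: [0.8, -0.8, -0.2]
width: 0.033
```

```bash
python3 look.py b1b
```

```text
10.4 [ 0.5029 -0.2813  0.1359] [ 1.800e+02 -1.000e-01  1.707e+02] 0.033 [ 0.8 -0.8 -0.2] [ -40.    8.  103.    0.   68. -121.]
tcp axis at z=.036 px [258.9 192.2]
```

View pics/b1b.png

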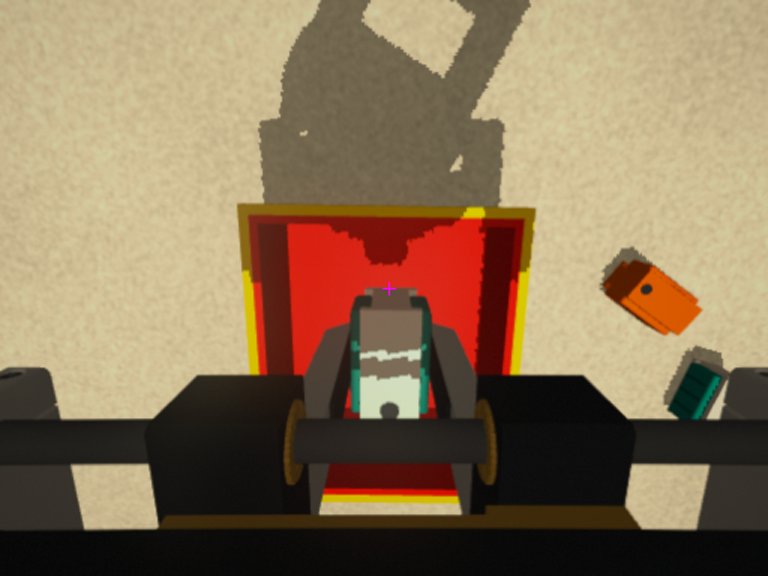

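Emit:
jog_arm --commands '[[[0,0,0.05,0,0.01],[0,0,0.1,0,0.01],[0,0,0.118,0,0.01],[0,0,0.118,0,0.01],[0,0,0.118,0,0.056],[0,0,0.118,0,0.056],[0,0,0.118,0,0.056],[0,0,0.118,0,0.056],[0,0,0.06,0,0.056],[0,0,0,0,0.056],[0,0,0,0,0.056]]]'

```text
clock: 11.82
position: [0.5061, -0.2856, 0.1427]
tcp_rot: [-179.7, 0.6, 170.7]
contact_force: [0.4, 0.0, -0.5]
width: 0.0562
```

Emit:
jog_arm --commands '[[[-0.0925,0.2555,0.016,0.281,0.06],[-0.0925,0.2555,0.016,0.281,0.06],[-0.0925,0.2555,0.016,0.281,0.06],[-0.0925,0.2555,0.016,0.281,0.06],[-0.0925,0.2555,0.016,0.281,0.06],[-0.0925,0.2555,0.016,0.281,0.06],[-0.0925,0.2555,0.016,0.281,0.06],[-0.0925,0.2555,0.016,0.281,0.06],[-0.0925,0.2555,0.016,0.281,0.06]]]'

```text
clock: 12.95
position: [0.6356, -0.047, 0.1205]
tcp_rot: [180.0, 0.0, 154.5]
contact_force: [0.5, 0.4, 0.2]
width: 0.0599
```

```bash
python3 look.py b3h
```

```text
12.95 [ 0.6356 -0.047   0.1205] [180.    0.  154.5] 0.0599 [0.5 0.4 0.2] [-14.  17.  95.  -0.  68. -79.]
tcp axis at z=.036 px [259.  196.1]
```

View pics/b3h.png

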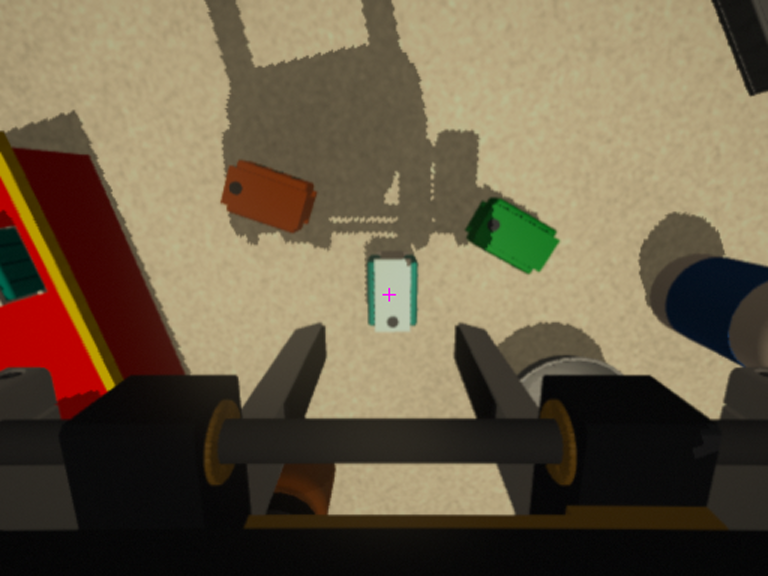

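Emit:
jog_arm --commands '[[[0,0.0025,0.05,0,0.06],[0,0.0025,0.09,0,0.06],[0,0.0025,0.11,0,0.06],[0,0.0025,0.114,0,0.06],[0,0.0025,0.114,0,0.01],[0,0.0025,0.114,0,0.01],[0,0.0025,0.114,0,0.01],[0,0.0025,0.114,0,0.01],[0,0.0025,0.114,0,0.01],[0,0.0025,0.114,0,0.01],[0,0.0025,0.114,0,0.01],[0,0.0025,0.114,0,0.01]]]' --force 10

```text
clock: 14.5
position: [0.6378, -0.044, 0.0078]
tcp_rot: [180.0, 0.1, 154.5]
contact_force: [-1.3, 0.2, 6.1]
width: 0.0331
```

Emit:
jog_arm --commands '[[[0,0,-0.05,0,0.01],[0,0,-0.11,0,0.01],[0,0,-0.13,0,0.01],[-0.0594,-0.2523,-0.13,-0.281,0.01],[-0.0594,-0.2523,-0.13,-0.281,0.01],[-0.0594,-0.2523,-0.13,-0.281,0.01],[-0.0594,-0.2523,-0.13,-0.281,0.01],[-0.0594,-0.2523,-0.13,-0.281,0.01],[-0.0594,-0.2523,-0.13,-0.281,0.01],[-0.0594,-0.2523,-0.13,-0.281,0.01],[-0.0594,-0.2523,-0.13,-0.281,0.01]]]'

```text
clock: 15.88
position: [0.5825, -0.2953, 0.1362]
tcp_rot: [180.0, -0.0, 170.8]
contact_force: [-0.2, 1.0, 0.1]
width: 0.033
```

```bash
python3 look.py b3b
```

```text
15.875 [ 0.5825 -0.2953  0.1362] [180.   -0.  170.8] 0.033 [-0.2  1.   0.1] [ -37.   18.   92.    0.   70. -118.]
tcp axis at z=.036 px [259.  192.1]
```

View pics/b3b.png

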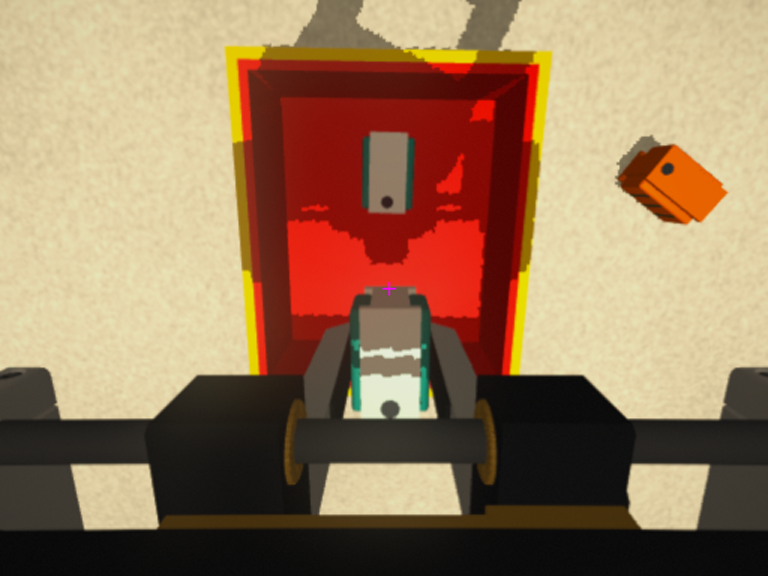

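Emit:
jog_arm --commands '[[[0.006,0,0.05,0,0.01],[0.006,0,0.1,0,0.01],[0.006,0,0.118,0,0.01],[0.006,0,0.118,0,0.01],[0.006,0,0.118,0,0.056],[0.006,0,0.118,0,0.056],[0.006,0,0.118,0,0.056],[0.006,0,0.118,0,0.056],[0.006,0,0.06,0,0.056],[0.006,0,0,0,0.056],[-0.1,0.1,-0.05,0,0.056],[-0.1,0.1,-0.05,0,0.056]]]'

```text
clock: 17.42
position: [0.6754, -0.23, 0.1792]
tcp_rot: [-180.0, 0.1, 170.5]
contact_force: [1.0, -0.5, 0.0]
width: 0.0557
```

Emit:
jog_arm --commands '[[[0,0.15,0,0,0.056],[0,0.15,0,0,0.056],[0,0.15,0,0,0.056],[0,0.15,0,0,0.056],[0,0.15,0,0,0.056]]]'

```text
clock: 18.05
position: [0.6985, -0.0837, 0.177]
tcp_rot: [-180.0, 0.0, 170.6]
contact_force: [0.7, -0.4, 0.2]
width: 0.0561
```

```bash
python3 - <<'E'
from h import *
print(telemetry.read_state())
a=camera("scene")[120:310,80:370];b=camera("side")[125:320,140:350]
a=cv2.resize(a,None,fx=2.7,fy=2.7,interpolation=cv2.INTER_CUBIC);b=cv2.resize(b,None,fx=3,fy=3,interpolation=cv2.INTER_CUBIC)
cv2.imwrite("pics/fs.png",a[:,:,::-1]);cv2.imwrite("pics/fd.png",b[:,:,::-1])
E
```

```text
{'clock': 18.05, 'joint_positions': array([-1.60302930e+01,  2.23494261e+01,  8.19601339e+01, -3.48529125e-02,
        7.56861070e+01, -9.65832812e+01]), 'dq': array([-0.81945447, -0.01220433,  0.04024228,  0.2049933 ,  0.04259185,
        0.10294032]), 'effort': array([ 1.12827055e+00, -4.71489179e+01, -3.11814523e+01,  8.26373755e-03,
        7.92754325e-02, -7.71745454e-04]), 'position': array([ 0.69848813, -0.08370421,  0.17699941]), 'tcp_rot': array([-1.79965955e+02,  4.30009831e-04,  1.70561604e+02]), 'contact_force': array([ 0.6666337 , -0.35419894,  0.24919638]), 'ft_torque': array([ 0.1063709 , -0.06864457, -0.05044776]), 'width': 0.05614167695927694}
```

View pics/fs.png

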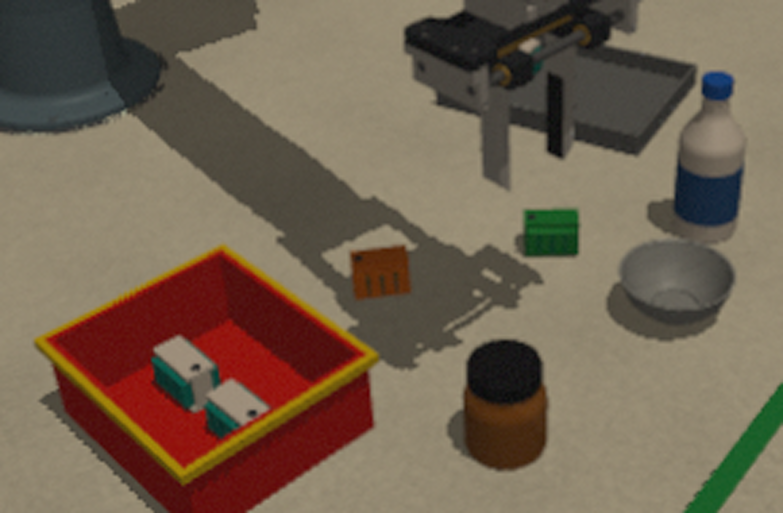

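View pics/fd.png

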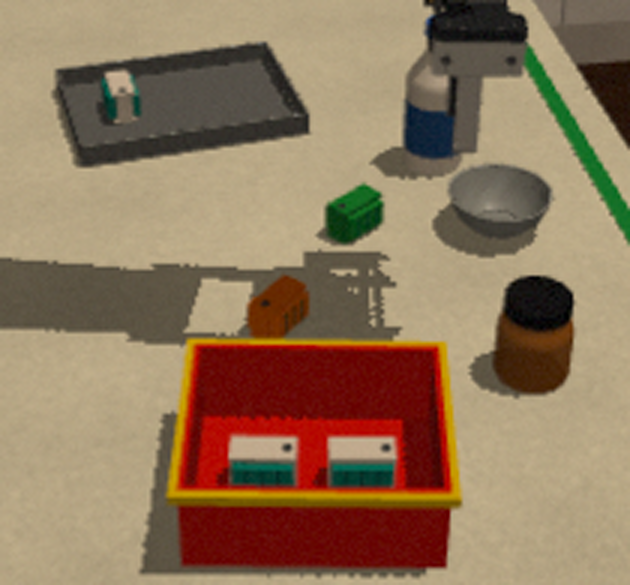

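Two blocks stand in the red bin (side crop about (264,460) and (362,460)). One stands upright on the tray floor at (121,97). The bottle, jar, bowl and both decoys haven't moved, and the arm is clear of everything.

```bash
python3 -c "
from station import workorder; print(workorder.close_job())"
```

```text
the job is handed in; nothing more can be done
None
```

I squeezed all three white-and-teal blocks across their cheeks at 10 N, sorted them, and handed the job in at about 18 s of robot time.

| Block (approx. start x, y in m) | Width under squeeze | Result | Placed |
|---|---|---|---|
| (0.452, -0.057) | 26.1 mm | springy | upright on the tray floor |
| (0.481, 0.082) | 33.0 mm | hardened | red bin |
| (0.637, -0.044) | 33.0 mm | hardened | red bin |

Only one block was springy, so it has no neighbour in the tray.

**Last checks:** The scene and side pictures show two blocks in the bin, and the side picture shows one in the tray; in the scene view the gripper hides that block. They also show the bottle, jar, bowl and both coloured decoys where they were. The gripper was empty and held clear of everything.

**What disagreed:**
- **Block positions:** The first estimates were 2–4 mm off between the fixed cameras and the wrist camera. I corrected this from a wrist picture above each block.
- **Heights:** The first fits put the tray rim at 16 mm and the bin rim at 65 mm, against 25 and 75 mm in the text. A later wrist-and-side measurement of the tray rim gave about 21 mm. I didn't measure the tray floor height separately. I lowered the block to the stated floor height, and no floor contact showed in the wrist force before release.
- **Force while gripping:** The wrist read 5–6 N upward at each pick. The fingertips may have rested on the foot of the block's core.

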